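Seat the backer block in the tilted drilling table

TASK

Take the wooden backer block that fits the recess in the tilted drilling table (the 100 by 50 mm one, not the longer or the square one), set it in the recess and press it down until it is flush with the sloping face. Then swing the hold-down bar by its knob all the way round to its stop, over the block, and let go. Leave the other blocks, tools and containers where they are.

Things in the scene. Friction and masses are not known exactly. Their poses are not given: they have to be found in the camera images.
- block_center (a point): centre of the backer block to be fitted: plain light wood, 100 x 50 x 26 mm (its x, y, z axes), about 0.1 kg, lying flat on the bench at the start, x and y level. Either face may be up and either end may go uphill.
- long_block: a backer block of the same wood that does not fit: 140 x 50 x 26 mm (x, y, z), flat on the bench; origin at the centre of its underside. Not needed.
- square_block: a backer block of the same wood that does not fit: 66 x 66 x 26 mm, flat on the bench; origin at the centre of its underside. Not needed.
- recess (a point): centre of the mouth of the rectangular recess, level with the sloping steel face. Axes: x straight uphill along the face, y across the slope to the left of one who faces uphill, z square out of the face, 30 degrees from vertical, leaning towards the robot. Recess 104 mm along x, 54 mm along y: 2 mm clear of the block all round; 4 mm chamfer at the mouth. Its floor is the pad.
- fixture: tilted drilling table of steel, fixed to the bench: its origin is on the bench 100 mm straight below the recess's centre, x horizontal and towards the uphill side. The sloping face runs from 75 mm downhill to 105 mm uphill of the recess's centre and 90 mm to each side of it.
- pad (a joint): steel floor of the recess, sliding straight in along the recess's -z, in m: its top is 12 mm below the face at 0 and 26 mm at 0.014, its stop, where the block is flush. Starts at 0 to 0.005, so the block first stands 9 to 14 mm proud. No spring: friction of about 7 N holds it (a block's weight does not move it) and it stays where it is pushed. Push on the middle of the block.
- holddown_knob (a point): point 28 mm above the sloping face on the upright axis (square to the face) of the hold-down's black round knob, 18 mm across, which stands from 10 to 46 mm above the face. The knob is at the end of a steel bar 18 mm wide whose underside clears the face by 4 mm and whose top is 10 mm above it.
- holddown_pivot (a point): point on the axis about which the hold-down bar swings, 28 mm above the face and 77 mm uphill of the recess's centre; the axis is square to the face. The knob is 58 mm from it.
- holddown (a joint): angle of the hold-down bar, rad: 0 with the bar pointing across the slope along the recess's +y, clear of the recess; 1.571, its stop, with the bar pointing straight downhill (the recess's -x) over the middle of the block. Counter-clockwise seen from above the face. Friction holds it (about 2 N at the knob); it starts at 0 to 0.35.
- oil_bottle: grey bottle, 60 mm across, 170 mm tall, standing; origin under its centre. Leave alone.
- jar: jar with a steel lid, 70 mm across, 80 mm tall, standing; origin under its centre. Leave alone.
- wrench: wrench 190 mm long, lying. Leave alone.
- hammer: hammer, lying. Leave alone.
- chuck: steel drill chuck 52 mm across, 70 mm tall, standing; origin under its centre. Leave alone.
- holesaw: dark steel ring-shaped hole saw body, 64 mm across, 45 mm tall, standing; origin under its centre. Leave alone.
Not all that is in view belongs to the job. What is shaped like the part that bears block_center but purple is not meant.

How it is judged:
By the outcome, as a careful person would: the job done as asked, in the order asked, and still so for the second after the job is handed in, with the robot touching nothing.
It also fails if it takes over 54 s, if anything falls off the work surface, if the arm or the gripper's body presses on something with over 40 N, if the wrist force passes 120 N, or if a joint passes its speed limit or range.

ROBOT

A 6-joint arm with a two-finger parallel gripper is mounted at the origin on the work surface. World frame = base frame: x ahead of the robot, y to its left, z up, the work surface at z = 0. Lengths are in m, angles in rad, forces in N, time in s.
With the tool pointing down it reaches from about 0.275 to 1 m from the base axis. Payload 8.4 kg.
Tool frame: the origin (TCP) lies on the centre line of the jaws, within the pads' length; the fingertips stand 25 mm ahead of it and the grasp point (between the pads) lies 6 mm ahead of it; z points along the fingers, y is the direction in which the jaws open and shut (so a half turn about z gives the same grasp; the last joint's range is limited). The gripper opens to 85 mm and grips with 20 to 120 N. Pads are 22 mm wide; open, the fingers measure 114 mm over their backs; the gripper's body (76 mm by 85 mm) begins 54 mm behind the grasp point. The pads swing forward as they close: fully open they stand 13 mm farther back than shut.
Start: joints at [1.254, 0.353, 1.633, -0, 1.155, -0.002], TCP at [0.194, 0.594, 0.23] pointing down, gripper open.
Joint ranges: [-2.63, 2.63], [-0.92, 2.1], [0.06, 2.66], [-1.3, 4.44], [0, 2.69], [-3.02, 3.02]. Speed limits (rad/s): [2.22, 2.22, 2.79, 3.14, 3.14, 3.14].

INTERFACE

Orientations are given as a unit quaternion [w, x, y, z].
In Python, from plant import env gives the robot as it stands.
- The arm moves only by the tool apply_moves, never from a script. Its argument "commands" is one flat list of numbers, 7 for each row, row after row: the shift along the tool's x, y, z in mm, then the turn, a rotation vector about the tool's x, y, z in rad, then the opening, from 0 (shut) to 1 (fully open). A call has 1 to 20 rows; each row is the pose to reach, as a shift and turn from the pose commanded when the call began, along the tool's axes at that moment; what a row does not reach only later rows make up. A row lasts 1/8 s, in which the tool goes at most 62.5 mm and 10.7 degrees, less where a joint would pass 70% of its speed; a pose out of reach is approached as far as the arm can. A call with a gripper value outside its range is refused whole. The fingers move at their own pace and stop on an object; "newtons" is the grip in N (left out, the last holds). Time passes only in rows, so rows that repeat a pose let the fingers close. It gives the time, the measured TCP pose, the force and the opening at its end, in the units of the state.
- env.get_obs(): the state, without advancing time (a new reading comes with each control period).
- env.read_camera(name): name is "side" or "top"; returns a dict with "image" (480x640x3 uint8, red, green, blue), "fovy" (degrees; the focal length in pixels is half the picture's height over the tangent of half this angle, whatever the lens; pixels are square), "cx", "cy" (the principal point, pixels), "rvec" (rotation vector, rad) and "tvec" (3), from world to camera coordinates, as OpenCV has them. Camera axes: x right, y down, z forward; pixel columns grow to the right and rows downward; lengths in m; the calibration is good to about 2 mm. A picture is of the moment at which its call begins. There is no depth.
- env.close_job(): hands the job in, once; it reports no verdict.
The state is a dict: "clock": time; "joint_pos": joint angles; "dq": joint speeds; "joint_efforts": joint torques, N m; "tool_pos": TCP position; "tool_rot": TCP orientation; "contact_force": force on the tool from outside, world axes, zero at the start; "moment": the same for the moment, N m; "finger_gap": finger opening in m.
Only numpy, scipy, OpenCV 4.12 (cv2) and the standard library are available. Lean on these libraries where they do the work, as an engineer would, in place of code of your own. Each camera call takes 0.05 s, during which the arm holds its last target. There are 200 camera calls.

## Working session

There is one attempt and no reset: what is moved stays moved. The work goes in short steps, Python scripts to look and compute and a tool call to move; the robot and the scene stay as the last step left them, time stands still between calls to the robot, and variables do not carry over. Pictures are saved under pics/ and viewed, about 8 in all and at most 12, crops included, and the job is handed in when it is done.

Besides the shell and the picture viewer there is one more tool, called as name(argument=value, ...) on one line, values as JSON. apply_moves: Moves the arm, as the interface text tells. Its arguments: {"type":"object","properties":{"commands":{"type":"array","items":{"type":"number"}},"newtons":{"type":"number"}},"required":["commands"]}

```bash
mkdir -p pics; ls; cat > h.py <<'E'
import numpy as np, cv2
from scipy.spatial.transform import Rotation as R
from plant import env
def cam(n,save=None):
    c=env.read_camera(n)
    if save: cv2.imwrite('pics/'+save,c['image'][:,:,::-1])
    c['f']=240/np.tan(np.radians(c['fovy'])/2); c['R']=cv2.Rodrigues(np.array(c['rvec'],float))[0]; c['t']=np.array(c['tvec'],float).ravel()
    return c
def ray(c,u,v):
    d=c['R'].T@np.array([(u-c['cx'])/c['f'],(v-c['cy'])/c['f'],1]); return -c['R'].T@c['t'],d/np.linalg.norm(d)
def onz(c,u,v,z):
    o,d=ray(c,u,v); return o+d*(z-o[2])/d[2]
def proj(c,p):
    q=c['R']@np.array(p,float)+c['t']; return np.array([c['cx']+c['f']*q[0]/q[2],c['cy']+c['f']*q[1]/q[2]])
def tri(c1,p1,c2,p2):
    A=[];b=[]
    for c,p in((c1,p1),(c2,p2)):
        o,d=ray(c,*p); M=np.eye(3)-np.outer(d,d); A.append(M); b.append(M@o)
    return np.linalg.lstsq(np.vstack(A),np.hstack(b),rcond=None)[0]
E
python3 - <<'E'
from h import *
import pickle
for n in('top','side'):
    c=cam(n,n+'0.png'); pickle.dump(c,open(n+'0.pkl','wb')); print(n,c['f'],c['cx'],c['cy'],-c['R'].T@c['t'],c['R'].tolist(), {k for k in c})
print(env.get_obs())
E
```

```text
pics
top 534.2779375794282 316.019232709393 234.14091018038354 [0.39731525 0.03278739 1.34409504] [[-0.0027547373827156996, -0.9998853562166674, 0.014889118356027124], [-0.9927353234540237, 0.0009434497196934011, -0.12031495114598403], [0.12028711065025374, -0.015112389820737225, -0.9926241114769073]] {'cx', 'rvec', 'tvec', 'R', 'fovy', 'cy', 't', 'f', 'image'}
side 544.4261730893284 316.5315039099733 237.3776999484076 [0.2114992  0.89334393 0.99900818] [[-0.9333219183912154, -0.3590314396280573, 0.0025733264748704354], [-0.2477050180070688, 0.6387013661313357, -0.7284935064611652], [0.25990848524944177, -0.6805563828666737, -0.6850478735349597]] {'cx', 'rvec', 'tvec', 'R', 'fovy', 'cy', 't', 'f', 'image'}
{'clock': 0.1, 'joint_pos': array([ 1.25362193e+00,  3.53591216e-01,  1.63402418e+00, -5.11756709e-06,
        1.15520028e+00, -2.40304093e-03]), 'dq': array([-1.59378496e-06,  1.67935965e-04, -1.95758065e-03,  1.15879399e-03,
        4.12798731e-04,  8.14718088e-04]), 'joint_efforts': array([-1.18243061e-04, -6.06351686e+01, -3.42819250e+01, -1.80214465e-04,
        3.83634077e-03, -5.49301114e-05]), 'tool_pos': array([0.19337548, 0.59390318, 0.22984428]), 'tool_rot': array([-9.49870841e-05,  1.56735683e-01,  9.87640396e-01, -6.04095301e-04]), 'contact_force': array([-0.09753141, -0.05094037, -0.29680677]), 'moment': array([0.02389508, 0.04090583, 0.0047217 ]), 'finger_gap': 0.08534256528470409}
```

View pics/top0.png

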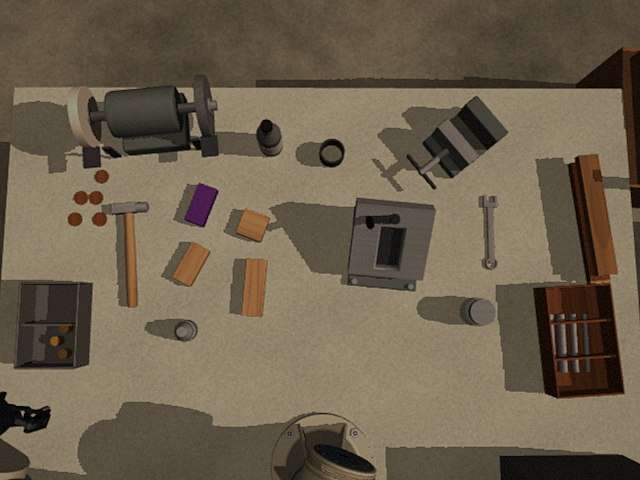

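View pics/side0.png

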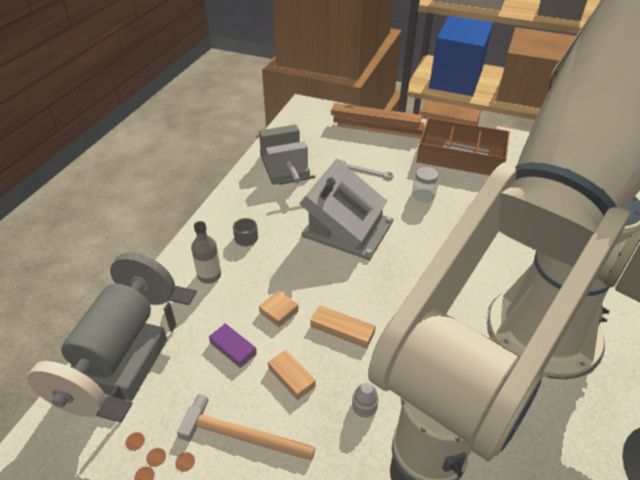

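Top view: the wood candidates are at (191,264), which looks about 100x50; at (255,288), long; and at (253,225), square. The purple one at (201,205) is excluded. The fixture is at (390,243), with the recess at (389,248), the knob near (395,219) and the pivot near (370,220). Next I'll measure these and make a crop to confirm.

```bash
python3 - <<'E'
from h import *
import pickle
t=pickle.load(open('top0.pkl','rb')); s=pickle.load(open('side0.pkl','rb'))
for n,c,(x0,x1,y0,y1) in(('top',t,(160,290,190,330)),('side',s,(240,390,280,410))):
    im=c['image']; hsv=cv2.cvtColor(im,cv2.COLOR_RGB2HSV)
    m=cv2.inRange(hsv,(5,100,60),(22,255,255)); mm=np.zeros_like(m); mm[y0:y1,x0:x1]=m[y0:y1,x0:x1]
    for k in cv2.findContours(mm,cv2.RETR_EXTERNAL,cv2.CHAIN_APPROX_NONE)[0]:
        if cv2.contourArea(k)<150: continue
        r=cv2.minAreaRect(k); b=cv2.boxPoints(r)
        P=np.array([onz(c,*p,0.026)[:2] for p in b]); e=np.roll(P,-1,0)-P
        print(n,np.round(r[0],1),'ctr',P.mean(0).round(4),'sides',np.linalg.norm(e,axis=1).round(4),'ang',np.degrees(np.arctan2(e[:,1],e[:,0])).round(1)[:2])
a=cv2.resize(t['image'][180:330,160:290],None,fx=4,fy=4,interpolation=cv2.INTER_CUBIC)
cv2.imwrite('pics/c_blocks.png',a[:,:,::-1])
a=cv2.resize(t['image'][190:300,335:445],(600,600),interpolation=cv2.INTER_CUBIC)
cv2.imwrite('pics/c_fix.png',a[:,:,::-1])
a=cv2.resize(s['image'][150:260,295:405],(600,600),interpolation=cv2.INTER_CUBIC)
cv2.imwrite('pics/c_fixs.png',a[:,:,::-1])
b=cv2.imread('pics/c_blocks.png')
E
```

```text
top [253.9 287.1] ctr [0.4268 0.1655] sides [0.1401 0.0525 0.1401 0.0518] ang [ -4.4 -95.3]
top [190.8 263.8] ctr [0.4839 0.3209] sides [0.1005 0.0555 0.1003 0.055 ] ang [ -27.7 -119. ]
top [252.5 224.7] ctr [0.581  0.1706] sides [0.0658 0.0701 0.0657 0.0697] ang [ -20.1 -111.2]
side [290.5 372.5] ctr [0.4856 0.3252] sides [0.0543 0.1042 0.0513 0.1011] ang [-107.2  152.4]
side [342. 325.] ctr [0.4268 0.1715] sides [0.0641 0.1441 0.0612 0.1388] ang [-86. 174.]
side [277.1 306.4] ctr [0.5822 0.1746] sides [0.0821 0.0696 0.079  0.0665] ang [-108.6  145.7]
```

View pics/c_blocks.png

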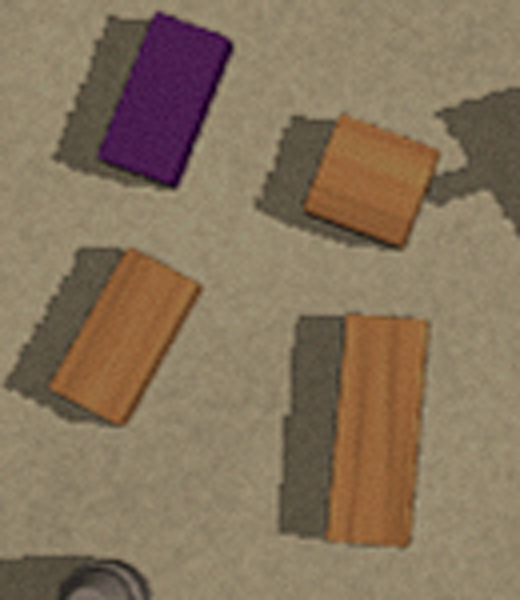

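View pics/c_fix.png

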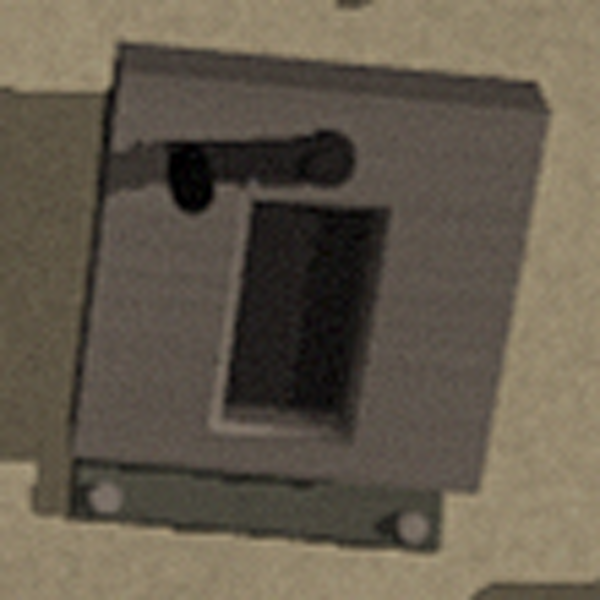

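View pics/c_fixs.png

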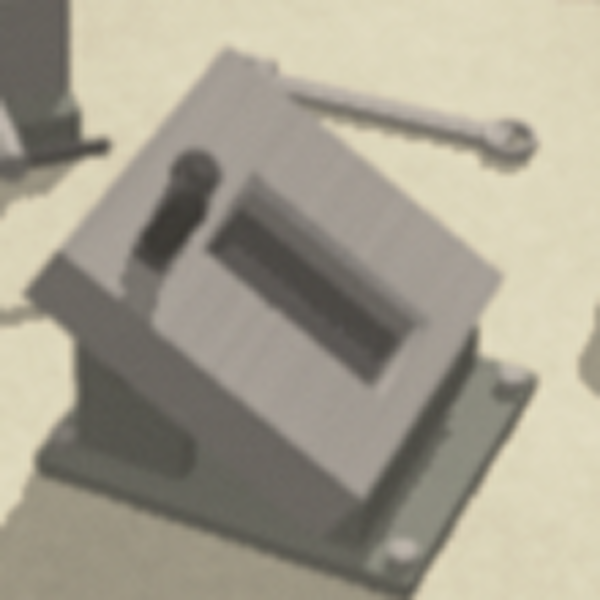

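Blocks crop: the target is at crop (127,337), top view (191,264). It measures 100.5 x 50+ mm, so it is the right one. The 140 mm block is at (380,430) and the square one at (372,180). Fixture crops: the face and recess corners are readable. In the top crop the pivot is at (330,158) and the knob at (190,180).

```bash
cat > fixfit.py <<'E'
from h import *
import pickle
from scipy.optimize import least_squares
def axes(yaw):
    u=np.array([np.cos(yaw),np.sin(yaw),0]); k=np.array([0,0,1.]); c,s=np.cos(np.pi/6),np.sin(np.pi/6)
    x=c*u+s*k; z=-s*u+c*k; return np.stack([x,np.cross(z,x),z],1)
def W(q,p): return np.array([q[0],q[1],.1])+axes(q[2])@np.array(p,float)
E
python3 - <<'E'
from fixfit import *
t=pickle.load(open('top0.pkl','rb')); s=pickle.load(open('side0.pkl','rb')); k=600/110
F=[(.105,.09,0),(.105,-.09,0),(-.075,-.09,0),(-.075,.09,0)]
C=[(.056,.031,0),(.056,-.031,0),(-.056,-.031,0),(-.056,.031,0)]
ob=[(t,p,np.array(c)/k+(335-.4,190-.4)) for p,c in zip(F+C,[(117,72),(550,112),(481,493),(77,460),(244,200),(393,206),(352,443),(210,433)])]
ob+=[(s,p,np.array(c)/k+(295-.4,150-.4)) for p,c in zip(F,[(65,250),(228,48),(502,275),(365,497)])]
f=lambda q:np.concatenate([proj(c,W(q,p))-v for c,p,v in ob])
for nm,sel in(('both',ob),('top',ob[:8]),('side',ob[8:])):
    g=lambda q:np.concatenate([proj(c,W(q,p))-v for c,p,v in sel])
    r=least_squares(g,[.5,-.15,0],loss='soft_l1'); print(nm,r.x.round(4))
    if nm=='both': q=r.x; print(g(q).reshape(-1,2).round(1).tolist())
np.save('q.npy',q)
for a in(0,.1,.2,.3,.4):
    b=[W(q,(.077-.058*np.sin(a),.058*np.cos(a),h)) for h in(.01,.046)]
    print(a,[((proj(t,p)-(334.6,189.6))*k).round() for p in b],[((proj(s,p)-(294.6,149.6))*k).round() for p in b])
for c,o in((t,(334.6,189.6)),(s,(294.6,149.6))): print('piv',((proj(c,W(q,(.077,0,.01)))-o)*k).round())
E
```

```text
both [ 0.5136 -0.1588 -0.0862]
[[0.3, 0.5], [0.0, -0.1], [0.2, 0.2], [-0.5, -0.1], [0.3, -0.8], [-0.2, 0.4], [0.4, 0.2], [0.6, -0.1], [-1.1, 0.5], [-0.8, -0.3], [0.5, 0.3], [0.1, 0.8]]
top [ 0.5137 -0.1585 -0.0857]
side [ 0.5133 -0.1607 -0.0883]
0 [array([189., 153.]), array([195., 185.])] [array([148., 240.]), array([184., 197.])]
0.1 [array([188., 166.]), array([194., 198.])] [array([158., 248.]), array([195., 205.])]
0.2 [array([189., 179.]), array([194., 211.])] [array([168., 255.]), array([205., 212.])]
0.3 [array([190., 191.]), array([196., 224.])] [array([179., 261.]), array([216., 218.])]
0.4 [array([194., 204.]), array([199., 237.])] [array([190., 266.]), array([228., 223.])]
piv [328. 165.]
piv [201. 171.]
```

```bash
cat >> fixfit.py <<'E'
def delta(p,Rt,show=True):
    o=env.get_obs(); w=o['tool_rot']; R0=R.from_quat([w[1],w[2],w[3],w[0]])
    d=R0.inv().apply(np.array(p)-o['tool_pos'])*1000; rv=(R0.inv()*R.from_matrix(Rt)).as_rotvec()
    if show: print('shift',d.round(1),'turn',rv.round(4))
    return d,rv
def state():
    o=env.get_obs(); print(round(o['clock'],2),o['tool_pos'].round(4),'F',np.round(o['contact_force'],1),'gap',round(o['finger_gap'],4),'q',o['joint_pos'].round(2))
def down(yaw): # tool y at angle yaw, z down
    y=np.array([np.cos(yaw),np.sin(yaw),0]); z=np.array([0,0,-1.]); return np.stack([np.cross(y,z),y,z],1)
def recR(q): A=axes(q[2]); return np.stack([-A[:,0],A[:,1],-A[:,2]],1)
E
python3 - <<'E'
from fixfit import *
delta((.4855,.3233,.09),down(np.radians(62)))
E
```

```text
shift [-361.5 -166.7  140. ] turn [-1.200e-03  1.000e-04  1.739e-01]
```

apply_moves(commands=[-60, -28, 15, 0, 0, 0.03, 0.75, -120, -55, 35, 0, 0, 0.06, 0.75, -180, -83, 60, 0, 0, 0.09, 0.75, -240, -111, 85, 0, 0, 0.12, 0.75, -300, -139, 110, 0, 0, 0.15, 0.75, -361.5, -166.7, 140, 0, 0, 0.174, 0.75, -361.5, -166.7, 140, 0, 0, 0.174, 0.75, -361.5, -166.7, 140, 0, 0, 0.174, 0.75, -361.5, -166.7, 140, 0, 0, 0.174, 0.75, -361.5, -166.7, 140, 0, 0, 0.174, 0.75])

```text
clock: 1.35
tool_pos: [0.485, 0.3248, 0.091]
tool_rot: [0.0, 0.241, 0.97, 0.0]
contact_force: [-0.3, 0.4, -0.3]
finger_gap: 0.0644
```

```bash
python3 - <<'E'
from fixfit import *
state(); delta((.4855,.3233,.05),down(np.radians(62)))
c=cam('side')
a=cv2.resize(c['image'][260:440,200:440],(800,600),interpolation=cv2.INTER_CUBIC); cv2.imwrite('pics/g1.png',a[:,:,::-1])
E
```

```text
1.35 [0.485  0.3248 0.091 ] F [-0.3  0.4 -0.3] gap 0.0644 q [ 0.59  0.46  1.83  0.    0.85 -0.5 ]
shift [-1.1 -1.2 41. ] turn [0.0006 0.0001 0.0011]
```

View pics/g1.png

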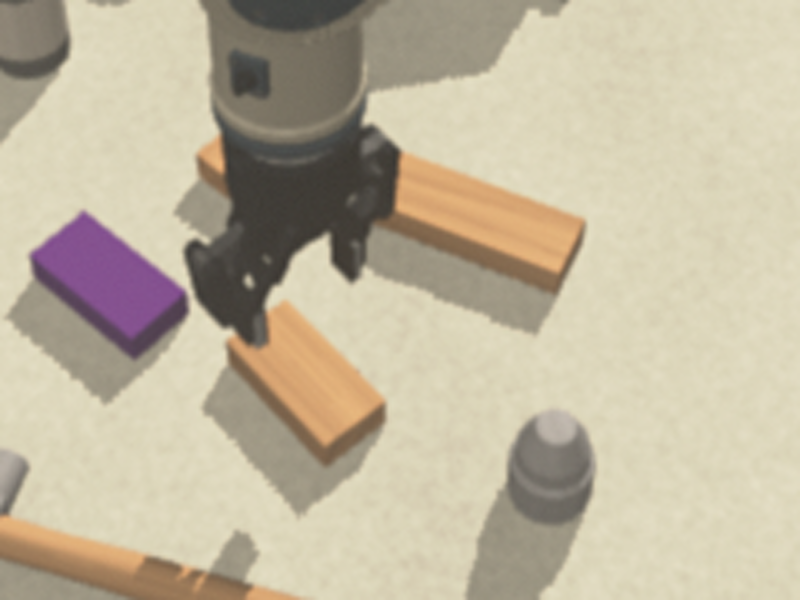

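The fingers are open over the target block, with tips at crop (258,342) and (350,275) and the block centre at (305,385). Next I descend to find the bench with the fingertips.

apply_moves(commands=[-1, -1, 20, 0, 0, 0, 0.75, -1, -1, 40, 0, 0, 0, 0.75, -1, -1, 55, 0, 0, 0, 0.75, -1, -1, 60, 0, 0, 0, 0.75, -1, -1, 63, 0, 0, 0, 0.75, -1, -1, 65, 0, 0, 0, 0.75, -1, -1, 65, 0, 0, 0, 0.75])

```text
clock: 2.28
tool_pos: [0.4863, 0.3226, 0.0258]
tool_rot: [0.0, 0.242, 0.97, 0.0]
contact_force: [-0.2, 0.4, 0.1]
finger_gap: 0.0642
```

apply_moves(commands=[0, 0, 1.5, 0, 0, 0, 0.75, 0, 0, 3, 0, 0, 0, 0.75, 0, 0, 3, 0, 0, 0, 0.75])

```text
clock: 2.65
tool_pos: [0.486, 0.3224, 0.0224]
tool_rot: [-0.0, 0.242, 0.97, -0.0]
contact_force: [0.4, 0.8, -0.4]
finger_gap: 0.0639
```

apply_moves(commands=[0, 0, 1, 0, 0, 0, 0.75, 0, 0, 2, 0, 0, 0, 0.75, 0, 0, 2, 0, 0, 0, 0.75])

```text
clock: 3.02
tool_pos: [0.486, 0.3225, 0.0204]
tool_rot: [-0.0, 0.242, 0.97, -0.0]
contact_force: [-0.1, -1.3, 0.3]
finger_gap: 0.0639
```

apply_moves(commands=[0, 0, 1, 0, 0, 0, 0.75, 0, 0, 2, 0, 0, 0, 0.75, 0, 0, 2, 0, 0, 0, 0.75])

```text
clock: 3.4
tool_pos: [0.486, 0.3225, 0.0184]
tool_rot: [-0.0, 0.242, 0.97, -0.0]
contact_force: [0.4, -0.6, 0.1]
finger_gap: 0.0639
```

apply_moves(commands=[0, 0, 1, 0, 0, 0, 0.75, 0, 0, 1, 0, 0, 0, 0.75])

```text
clock: 3.65
tool_pos: [0.486, 0.3225, 0.0174]
tool_rot: [-0.0, 0.242, 0.97, -0.0]
contact_force: [0.0, -0.1, -0.2]
finger_gap: 0.0641
```

apply_moves(commands=[0, 0, 1, 0, 0, 0, 0.75, 0, 0, 1, 0, 0, 0, 0.75])

```text
clock: 3.9
tool_pos: [0.486, 0.3225, 0.0164]
tool_rot: [-0.0, 0.242, 0.97, -0.0]
contact_force: [-0.4, -0.4, -0.1]
finger_gap: 0.064
```

apply_moves(commands=[0, 0, 1, 0, 0, 0, 0.75, 0, 0, 1, 0, 0, 0, 0.75])

```text
clock: 4.15
tool_pos: [0.486, 0.3225, 0.0154]
tool_rot: [-0.0, 0.242, 0.97, -0.0]
contact_force: [0.9, -0.0, -0.5]
finger_gap: 0.0641
```

apply_moves(commands=[0, 0, 1, 0, 0, 0, 0.75, 0, 0, 1, 0, 0, 0, 0.75])

```text
clock: 4.4
tool_pos: [0.486, 0.3225, 0.0144]
tool_rot: [-0.0, 0.242, 0.97, -0.0]
contact_force: [0.1, -0.4, -0.7]
finger_gap: 0.0644
```

apply_moves(commands=[0, 0, 1, 0, 0, 0, 0.75, 0, 0, 1, 0, 0, 0, 0.75])

```text
clock: 4.65
tool_pos: [0.486, 0.3225, 0.0134]
tool_rot: [-0.0, 0.242, 0.97, -0.0]
contact_force: [0.9, 0.3, -0.7]
finger_gap: 0.0639
```

apply_moves(commands=[0, 0, 1, 0, 0, 0, 0.75, 0, 0, 1, 0, 0, 0, 0.75])

```text
clock: 4.9
tool_pos: [0.486, 0.3224, 0.0124]
tool_rot: [-0.0, 0.242, 0.97, -0.0]
contact_force: [-0.0, 0.6, 0.4]
finger_gap: 0.0638
```

apply_moves(commands=[0, 0, 1, 0, 0, 0, 0.75, 0, 0, 1, 0, 0, 0, 0.75])

```text
clock: 5.15
tool_pos: [0.486, 0.3225, 0.0114]
tool_rot: [-0.0, 0.242, 0.97, -0.0]
contact_force: [0.2, 0.6, -0.3]
finger_gap: 0.0641
```

apply_moves(commands=[0, 0, 1.5, 0, 0, 0, 0.75, 0, 0, 1.5, 0, 0, 0, 0.75])

```text
clock: 5.4
tool_pos: [0.486, 0.3224, 0.0098]
tool_rot: [-0.0, 0.242, 0.97, -0.0]
contact_force: [-0.4, -0.2, -0.2]
finger_gap: 0.0641
```

```bash
python3 - <<'E'
from fixfit import *
state()
c=cam('side')
q=onz(c,0,0,0)
x,y=290,372
a=cv2.resize(c['image'][315:420,220:360],(800,600),interpolation=cv2.INTER_CUBIC); cv2.imwrite('pics/g2.png',a[:,:,::-1])
E
```

```text
5.4 [0.486  0.3224 0.0098] F [-0.4 -0.2 -0.2] gap 0.0641 q [ 0.58  0.58  1.87 -0.    0.7  -0.5 ]
```

View pics/g2.png

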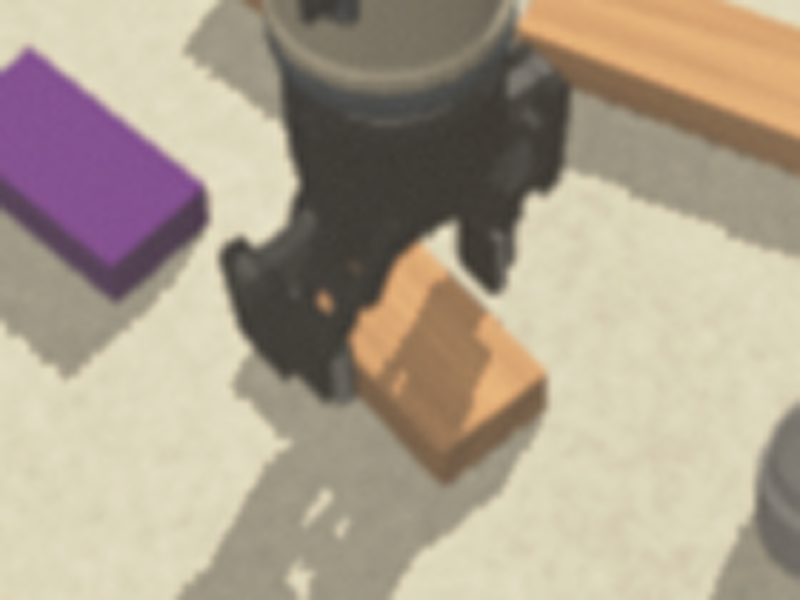

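The fingers straddle the block, with the left tip at crop (340,400) and the right tip at (495,290). I'll work out the tip height from those.

```bash
python3 - <<'E'
from fixfit import *
c=cam('side'); o=env.get_obs(); w=o['tool_rot']; A=R.from_quat([w[1],w[2],w[3],w[0]]).as_matrix(); print(A.round(3).tolist())
for s in(1,-1):
  for tx in(-11,11):
   for ty in (32,40):
    for h in(0,5,10): print(s,tx,ty,'dz',h,((proj(c,o['tool_pos']+A@np.array([tx,s*ty,h])/1e3)-(220,315))/.175).round())
E
```

```text
[[-0.883, 0.47, -0.0], [0.47, 0.883, -0.0], [0.0, -0.0, -1.0]]
1 -11 32 dz 0 [317. 374.]
1 -11 32 dz 5 [317. 382.]
1 -11 32 dz 10 [318. 389.]
1 -11 40 dz 0 [299. 387.]
1 -11 40 dz 5 [300. 394.]
1 -11 40 dz 10 [301. 402.]
1 11 32 dz 0 [354. 415.]
1 11 32 dz 5 [355. 422.]
1 11 32 dz 10 [355. 430.]
1 11 40 dz 0 [337. 428.]
1 11 40 dz 5 [337. 435.]
1 11 40 dz 10 [338. 443.]
-1 -11 32 dz 0 [453. 276.]
-1 -11 32 dz 5 [453. 283.]
-1 -11 32 dz 10 [453. 291.]
-1 -11 40 dz 0 [469. 264.]
-1 -11 40 dz 5 [469. 271.]
-1 -11 40 dz 10 [470. 279.]
-1 11 32 dz 0 [491. 314.]
-1 11 32 dz 5 [491. 322.]
-1 11 32 dz 10 [491. 329.]
-1 11 40 dz 0 [507. 302.]
-1 11 40 dz 5 [507. 310.]
-1 11 40 dz 10 [507. 317.]
```

apply_moves(commands=[0, 0, 1.5, 0, 0, 0, 0.75, 0, 0, 1.5, 0, 0, 0, 0.75])

```text
clock: 5.75
tool_pos: [0.4859, 0.3224, 0.0084]
tool_rot: [-0.0, 0.242, 0.97, -0.0]
contact_force: [-0.1, 0.6, -0.3]
finger_gap: 0.0641
```

apply_moves(commands=[0, 0, 1.5, 0, 0, 0, 0.75, 0, 0, 1.5, 0, 0, 0, 0.75])

```text
clock: 6.0
tool_pos: [0.486, 0.3224, 0.0068]
tool_rot: [-0.0, 0.242, 0.97, -0.0]
contact_force: [0.7, 0.3, -0.0]
finger_gap: 0.0639
```

apply_moves(commands=[0, 0, 1.5, 0, 0, 0, 0.75, 0, 0, 1.5, 0, 0, 0, 0.75])

```text
clock: 6.25
tool_pos: [0.486, 0.3224, 0.0054]
tool_rot: [-0.0, 0.242, 0.97, -0.0]
contact_force: [0.2, -1.3, -0.2]
finger_gap: 0.064
```

apply_moves(commands=[0, 0, 1.5, 0, 0, 0, 0.75, 0, 0, 1.5, 0, 0, 0, 0.75])

```text
clock: 6.5
tool_pos: [0.486, 0.3224, 0.0039]
tool_rot: [-0.0, 0.242, 0.97, -0.0]
contact_force: [-0.2, 0.3, 1.2]
finger_gap: 0.0642
```

apply_moves(commands=[0, 0, 1.5, 0, 0, 0, 0.75, 0, 0, 3, 0, 0, 0, 0.75, 0, 0, 3, 0, 0, 0, 0.75])

```text
clock: 6.88
tool_pos: [0.4859, 0.3225, 0.0008]
tool_rot: [-0.0, 0.242, 0.97, -0.0]
contact_force: [-0.4, 0.1, -0.2]
finger_gap: 0.064
```

apply_moves(commands=[0, 0, 1.5, 0, 0, 0, 0.75, 0, 0, 3, 0, 0, 0, 0.75, 0, 0, 3, 0, 0, 0, 0.75])

```text
clock: 7.25
tool_pos: [0.4859, 0.3224, -0.0022]
tool_rot: [-0.0, 0.242, 0.97, -0.0]
contact_force: [0.8, -0.0, -0.2]
finger_gap: 0.0641
```

apply_moves(commands=[0, 0, 1.5, 0, 0, 0, 0.75, 0, 0, 1.5, 0, 0, 0, 0.75])

```text
clock: 7.5
tool_pos: [0.486, 0.3225, -0.0036]
tool_rot: [-0.0, 0.242, 0.97, -0.0]
contact_force: [-0.2, -0.3, -0.1]
finger_gap: 0.0639
```

apply_moves(commands=[0, 0, 1.5, 0, 0, 0, 0.75, 0, 0, 1.5, 0, 0, 0, 0.75])

```text
clock: 7.75
tool_pos: [0.486, 0.3224, -0.0051]
tool_rot: [-0.0, 0.242, 0.97, -0.0]
contact_force: [-0.5, 0.6, -0.3]
finger_gap: 0.0642
```

apply_moves(commands=[0, 0, 1.5, 0, 0, 0, 0.75, 0, 0, 1.5, 0, 0, 0, 0.75])

```text
clock: 8.0
tool_pos: [0.486, 0.3224, -0.0066]
tool_rot: [-0.0, 0.242, 0.97, -0.0]
contact_force: [-0.1, 0.4, 0.0]
finger_gap: 0.064
```

apply_moves(commands=[0, 0, 1.5, 0, 0, 0, 0.75, 0, 0, 1.5, 0, 0, 0, 0.75])

```text
clock: 8.25
tool_pos: [0.4861, 0.3226, -0.0069]
tool_rot: [0.0, 0.242, 0.97, 0.0]
contact_force: [-3.9, -2.9, 14.6]
finger_gap: 0.0642
```

apply_moves(commands=[0, 0, 1.5, 0, 0, 0, 0.75, 0, 0, 1.5, 0, 0, 0, 0.75])

```text
clock: 8.5
tool_pos: [0.4861, 0.3226, -0.007]
tool_rot: [0.0, 0.242, 0.97, 0.0]
contact_force: [-8.9, -5.3, 32.2]
finger_gap: 0.0641
```

apply_moves(commands=[0, 0, 1.5, 0, 0, 0, 0.75, 0, 0, 1.5, 0, 0, 0, 0.75])

```text
clock: 8.75
tool_pos: [0.4862, 0.3226, -0.0071]
tool_rot: [0.0, 0.242, 0.97, 0.0]
contact_force: [-13.2, -7.7, 50.1]
finger_gap: 0.0644
```

apply_moves(commands=[0, 0, -6, 0, 0, 0, 0.75, 0, 0, -16, 0, 0, 0, 0.75, 0, 0, -25.4, 0, 0, 0, 0.75, 0, 0, -25.4, 0, 0, 0, 0.75])

```text
clock: 9.25
tool_pos: [0.4866, 0.3228, 0.0151]
tool_rot: [0.0, 0.242, 0.97, 0.0]
contact_force: [-0.1, 0.4, 0.7]
finger_gap: 0.0638
```

apply_moves(commands=[0, 0, 0, 0, 0, 0, 0.5, 0, 0, 0, 0, 0, 0, 0.4, 0, 0, 0, 0, 0, 0, 0.4, 0, 0, 0, 0, 0, 0, 0.4, 0, 0, 0, 0, 0, 0, 0.4], newtons=40)

```text
clock: 9.88
tool_pos: [0.486, 0.3225, 0.0145]
tool_rot: [-0.0, 0.242, 0.97, -0.0]
contact_force: [-0.8, -1.2, 8.6]
finger_gap: 0.0487
```

apply_moves(commands=[0, 0, -15, 0, 0, 0, 0.4, 0, 0, -60, 0, 0, 0, 0.4, 0, 0, -120, 0, 0, 0, 0.4, 0, 0, -180, 0, 0, 0, 0.4, 0, 0, -220, 0, 0, 0, 0.4, 0, 0, -220, 0, 0, 0, 0.4, 0, 0, -220, 0, 0, 0, 0.4])

```text
clock: 10.75
tool_pos: [0.4855, 0.3221, 0.2339]
tool_rot: [-0.0, 0.242, 0.97, -0.0]
contact_force: [-0.6, 0.5, -1.0]
finger_gap: 0.0486
```

```bash
python3 - <<'E'
from fixfit import *
state(); q=np.load('q.npy'); delta(W(q,(0,0,.09)),recR(q))
E
```

```text
10.75 [0.4855 0.3221 0.2339] F [-0.6  0.5 -1. ] gap 0.0486 q [ 0.58  0.28  1.72  0.    1.14 -0.5 ]
shift [-209.3 -429.    56.2] turn [-0.1061 -0.5171 -0.3931]
```

apply_moves(commands=[-21, -43, 0, -0.01, -0.05, -0.04, 0.4, -42, -86, 0, -0.02, -0.1, -0.08, 0.4, -63, -129, 0, -0.03, -0.16, -0.12, 0.4, -84, -172, 0, -0.04, -0.21, -0.16, 0.4, -105, -215, 5, -0.05, -0.26, -0.2, 0.4, -126, -258, 12, -0.064, -0.31, -0.236, 0.4, -147, -300, 20, -0.074, -0.362, -0.275, 0.4, -168, -343, 30, -0.085, -0.414, -0.315, 0.4, -188, -386, 43, -0.096, -0.466, -0.354, 0.4, -209.3, -429, 56.2, -0.1061, -0.5171, -0.3931, 0.4, -209.3, -429, 56.2, -0.1061, -0.5171, -0.3931, 0.4, -209.3, -429, 56.2, -0.1061, -0.5171, -0.3931, 0.4, -209.3, -429, 56.2, -0.1061, -0.5171, -0.3931, 0.4])

```text
clock: 12.38
tool_pos: [0.4679, -0.1545, 0.1764]
tool_rot: [0.257, 0.043, 0.965, -0.01]
contact_force: [-0.8, -0.1, -1.3]
finger_gap: 0.0484
```

```bash
python3 - <<'E'
from fixfit import *
state(); q=np.load('q.npy'); delta(W(q,(0,0,.09)),recR(q))
im=[]
for n,(x0,y0) in(('top',(330,160)),('side',(270,80))):
    c=cam(n); pickle.dump(c,open(n+'1.pkl','wb'))
    im.append(cv2.resize(c['image'][y0:y0+150,x0:x0+100],(400,600),interpolation=cv2.INTER_CUBIC))
    for h in(-.013,.013):print(n,[(((proj(c,W(q,(a,b,.09+h)))-(x0,y0))*4+1.5).round()+(400*(n=='side'),0)).tolist() for a,b in((.05,.025),(.05,-.025),(-.05,-.025),(-.05,.025))])
cv2.imwrite('pics/hov.png',np.hstack(im)[:,:,::-1])
E
```

```text
12.38 [ 0.4679 -0.1545  0.1764] F [-0.8 -0.1 -1.3] gap 0.0484 q [-0.44  0.03  2.32  0.54  0.35 -2.39]
shift [-1.5 -0.3 -0.9] turn [ 0.0009 -0.0028 -0.0023]
top [[221.0, 328.0], [313.0, 336.0], [286.0, 498.0], [198.0, 490.0]]
top [[225.0, 348.0], [319.0, 355.0], [292.0, 520.0], [202.0, 512.0]]
side [[716.0, 394.0], [748.0, 351.0], [870.0, 452.0], [842.0, 497.0]]
side [[737.0, 370.0], [769.0, 327.0], [893.0, 429.0], [865.0, 475.0]]
```

View pics/hov.png

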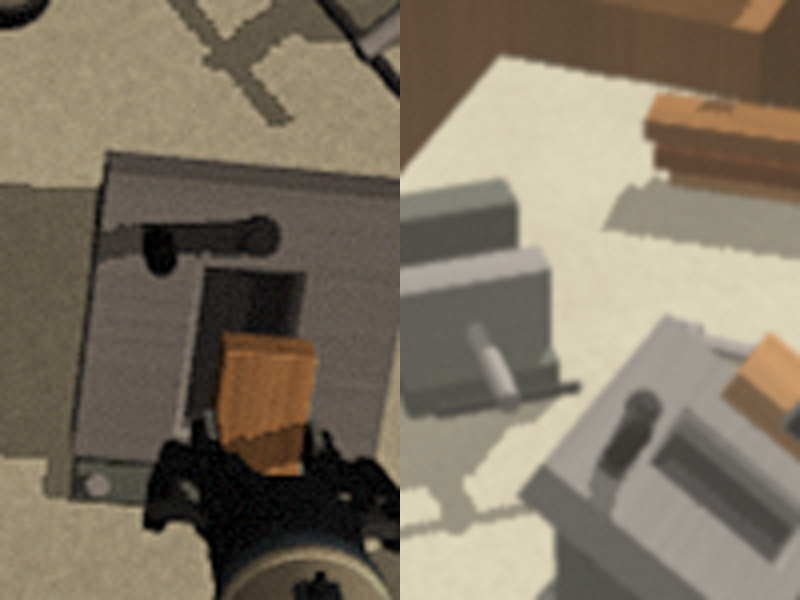

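Hover view: the block's uphill end is at top crop (222,332)–(316,356), against a prediction of (221,328)–(319,355). So the block centre sits at the reported TCP to within about 1 mm, roughly 0.8 mm downhill of it. The recess below is clear. Next I align and lower.

```bash
python3 - <<'E'
from fixfit import *
q=np.load('q.npy'); delta(W(q,(.0008,0,.022)),recR(q))
E
```

```text
shift [-1.3 -1.  67.5] turn [ 0.0012 -0.0012 -0.0007]
```

apply_moves(commands=[-1.3, -0.8, 25, 0, 0, 0, 0.4, -1.3, -0.8, 50, 0, 0, 0, 0.4, -1.3, -0.8, 62, 0, 0, 0, 0.4, -1.3, -0.8, 67, 0, 0, 0, 0.4, -1.3, -0.8, 67, 0, 0, 0, 0.4, -1.3, -0.8, 67, 0, 0, 0, 0.4, -1.3, -0.8, 67, 0, 0, 0, 0.4])

```text
clock: 13.35
tool_pos: [0.504, -0.1582, 0.1212]
tool_rot: [0.259, 0.042, 0.965, -0.011]
contact_force: [0.2, 0.7, -0.6]
finger_gap: 0.049
```

```bash
python3 - <<'E'
from fixfit import *
state(); q=np.load('q.npy'); delta(W(q,(.0008,0,.01)),recR(q))
E
```

```text
13.35 [ 0.504  -0.1582  0.1212] F [ 0.2  0.7 -0.6] gap 0.049 q [-0.41  0.2   2.3   0.88  0.21 -2.72]
shift [ 1.4  0.2 13.2] turn [0.0004 0.0013 0.    ]
```

apply_moves(commands=[1.2, 0.2, 3, 0, 0, 0, 0.4, 1.2, 0.2, 6, 0, 0, 0, 0.4, 1.2, 0.2, 9, 0, 0, 0, 0.4, 1.2, 0.2, 11, 0, 0, 0, 0.4, 1.2, 0.2, 11, 0, 0, 0, 0.4])

```text
clock: 13.98
tool_pos: [0.5083, -0.1585, 0.1105]
tool_rot: [0.259, 0.042, 0.965, -0.011]
contact_force: [-0.1, -0.7, -1.0]
finger_gap: 0.049
```

```bash
python3 - <<'E'
from fixfit import *
state(); q=np.load('q.npy'); delta(W(q,(.0008,0,0)),recR(q)); print('F local',(axes(q[2]).T@env.get_obs()['contact_force']).round(1))
E
```

```text
13.97 [ 0.5083 -0.1585  0.1105] F [-0.1 -0.7 -1. ] gap 0.049 q [-0.41  0.23  2.3   0.98  0.19 -2.82]
shift [-0.2  0.1 11.7] turn [ 0.0006  0.0004 -0.0005]
F local [-0.6 -0.7 -0.8]
```

apply_moves(commands=[-0.2, 0, 2, 0, 0, 0, 0.4, -0.2, 0, 4, 0, 0, 0, 0.4, -0.2, 0, 5, 0, 0, 0, 0.4, -0.2, 0, 5, 0, 0, 0, 0.4])

```text
clock: 14.48
tool_pos: [0.511, -0.1587, 0.1064]
tool_rot: [0.259, 0.042, 0.965, -0.011]
contact_force: [-0.3, 0.0, -1.0]
finger_gap: 0.0488
```

```bash
python3 - <<'E'
from fixfit import *
state(); q=np.load('q.npy'); delta(W(q,(.0008,0,0)),recR(q)); print('F local',(axes(q[2]).T@env.get_obs()['contact_force']).round(1))
E
```

```text
14.47 [ 0.511  -0.1587  0.1064] F [-0.3  0.  -1. ] gap 0.0488 q [-0.41  0.25  2.3   1.02  0.19 -2.87]
shift [0.2 0.1 6.8] turn [ 0.0005  0.0007 -0.0004]
F local [-0.8 -0.  -0.7]
```

apply_moves(commands=[0, 0, 1.5, 0, 0, 0, 0.4, 0, 0, 3, 0, 0, 0, 0.4, 0, 0, 3.5, 0, 0, 0, 0.4, 0, 0, 3.5, 0, 0, 0, 0.4])

```text
clock: 14.98
tool_pos: [0.5127, -0.1588, 0.1034]
tool_rot: [0.259, 0.042, 0.965, -0.011]
contact_force: [-0.5, 0.5, -0.4]
finger_gap: 0.0488
```

apply_moves(commands=[0, 0, 1, 0, 0, 0, 0.4, 0, 0, 1.5, 0, 0, 0, 0.4, 0, 0, 1.5, 0, 0, 0, 0.4])

```text
clock: 15.35
tool_pos: [0.5135, -0.1589, 0.1021]
tool_rot: [0.259, 0.042, 0.965, -0.011]
contact_force: [0.3, 0.7, -1.3]
finger_gap: 0.0489
```

```bash
python3 - <<'E'
from fixfit import *
state(); q=np.load('q.npy'); delta(W(q,(.0008,0,0)),recR(q)); print('F local',(axes(q[2]).T@env.get_obs()['contact_force']).round(1))
E
```

```text
15.35 [ 0.5135 -0.1589  0.1021] F [ 0.3  0.7 -1.3] gap 0.0489 q [-0.4   0.26  2.29  1.07  0.18 -2.91]
shift [0.2 0.  1.9] turn [ 0.0006  0.0007 -0.0003]
F local [-0.4  0.7 -1.2]
```

apply_moves(commands=[0, 0, 1, 0, 0, 0, 0.4, 0, 0, 2, 0, 0, 0, 0.4, 0, 0, 2.5, 0, 0, 0, 0.4, 0, 0, 2.5, 0, 0, 0, 0.4])

```text
clock: 15.85
tool_pos: [0.5147, -0.159, 0.0999]
tool_rot: [0.259, 0.042, 0.965, -0.011]
contact_force: [0.2, -0.1, -1.6]
finger_gap: 0.0485
```

```bash
python3 - <<'E'
from fixfit import *
state(); q=np.load('q.npy'); delta(W(q,(.0008,0,0)),recR(q)); print('F local',(axes(q[2]).T@env.get_obs()['contact_force']).round(1))
E
```

```text
15.85 [ 0.5147 -0.159   0.0999] F [ 0.2 -0.1 -1.6] gap 0.0485 q [-0.4   0.27  2.29  1.1   0.18 -2.94]
shift [ 0.2  0.1 -0.6] turn [ 0.0005  0.0007 -0.0003]
F local [-0.6 -0.  -1.5]
```

apply_moves(commands=[0, 0, 0, 0, 0, 0, 0.75, 0, 0, 0, 0, 0, 0, 0.75, 0, 0, 0, 0, 0, 0, 0.75, 0, 0, -10, 0, 0, 0, 0.75, 0, 0, -40, 0, 0, 0, 0.75, 0, 0, -75, 0, 0, 0, 0.5, 0, 0, -75, 0, 0, 0, 0, 0, 0, -75, 0, 0, 0, 0, 0, 0, -75, 0, 0, 0, 0, 0, 0, -75, 0, 0, 0, 0])

```text
clock: 17.1
tool_pos: [0.4772, -0.1556, 0.164]
tool_rot: [0.258, 0.042, 0.965, -0.011]
contact_force: [-0.1, 0.1, 0.2]
finger_gap: -0.0001
```

```bash
python3 - <<'E'
from fixfit import *
state(); q=np.load('q.npy'); delta(W(q,(0,0,.02)),recR(q))
im=[]
for n,(x0,y0) in(('top',(330,180)),('side',(290,140))):
    c=cam(n)
    im.append(cv2.resize(c['image'][y0:y0+120,x0:x0+100],(400,480),interpolation=cv2.INTER_CUBIC))
cv2.imwrite('pics/ins.png',np.hstack(im)[:,:,::-1])
E
```

```text
17.1 [ 0.4772 -0.1556  0.164 ] F [-0.1  0.1  0.2] gap -0.0001 q [-0.44  0.07  2.31  0.59  0.31 -2.45]
shift [ 0.3 -0.1 53.7] turn [ 0.0011 -0.0007 -0.0006]
```

View pics/ins.png

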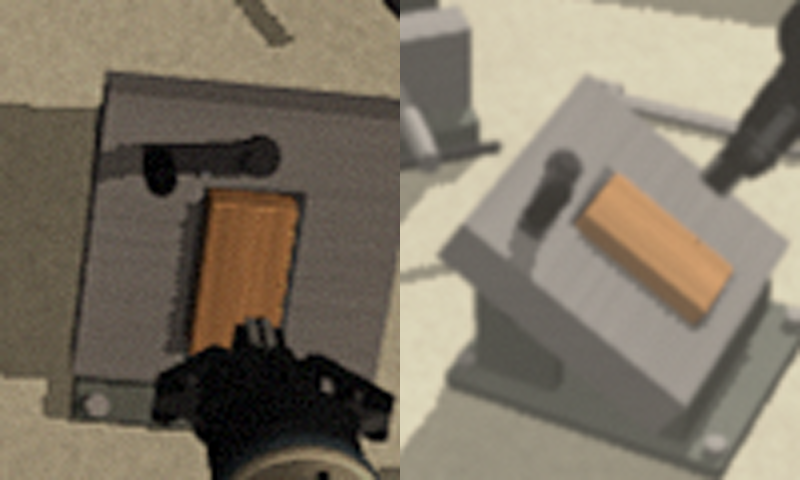

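The block sits square in the recess and stands proud (top crop (245,270), side crop (655,245)). The jaws are shut above its middle. Next I press.

apply_moves(commands=[0.3, 0, 25, 0, 0, 0, 0, 0.3, 0, 45, 0, 0, 0, 0, 0.3, 0, 54, 0, 0, 0, 0, 0.3, 0, 57, 0, 0, 0, 0, 0.3, 0, 59, 0, 0, 0, 0, 0.3, 0, 60, 0, 0, 0, 0, 0.3, 0, 60, 0, 0, 0, 0])

```text
clock: 18.08
tool_pos: [0.5071, -0.1584, 0.1131]
tool_rot: [0.259, 0.042, 0.965, -0.011]
contact_force: [0.2, -0.5, 0.6]
finger_gap: 0.0002
```

apply_moves(commands=[0, 0, 1, 0, 0, 0, 0, 0, 0, 2, 0, 0, 0, 0, 0, 0, 3, 0, 0, 0, 0, 0, 0, 3, 0, 0, 0, 0])

```text
clock: 18.58
tool_pos: [0.5085, -0.1585, 0.1101]
tool_rot: [0.259, 0.042, 0.965, -0.011]
contact_force: [-1.1, 0.5, -1.3]
finger_gap: 0.0001
```

```bash
python3 - <<'E'
from fixfit import *
state(); q=np.load('q.npy'); delta(W(q,(0,0,0)),recR(q)); print('F local',(axes(q[2]).T@env.get_obs()['contact_force']).round(1))
E
```

```text
18.57 [ 0.5085 -0.1585  0.1101] F [-1.1  0.5 -1.3] gap 0.0001 q [-0.41  0.23  2.3   0.98  0.19 -2.83]
shift [ 0.6  0.1 11.3] turn [ 0.0005  0.0007 -0.0004]
F local [-1.6  0.4 -0.6]
```

apply_moves(commands=[0.5, 0, 1.5, 0, 0, 0, 0, 0.5, 0, 3, 0, 0, 0, 0, 0.5, 0, 4.5, 0, 0, 0, 0, 0.5, 0, 5, 0, 0, 0, 0])

```text
clock: 19.08
tool_pos: [0.5105, -0.1587, 0.1056]
tool_rot: [0.259, 0.042, 0.965, -0.011]
contact_force: [-3.4, -0.1, 4.0]
finger_gap: -0.0001
```

apply_moves(commands=[0, 0, 1, 0, 0, 0, 0, 0, 0, 2, 0, 0, 0, 0, 0, 0, 3, 0, 0, 0, 0])

```text
clock: 19.45
tool_pos: [0.5121, -0.1588, 0.103]
tool_rot: [0.259, 0.042, 0.965, -0.011]
contact_force: [-4.0, -0.3, 3.6]
finger_gap: -0.0004
```

```bash
python3 - <<'E'
from fixfit import *
state(); q=np.load('q.npy'); delta(W(q,(0,0,0)),recR(q)); print('F local',(axes(q[2]).T@env.get_obs()['contact_force']).round(1))
E
```

```text
19.45 [ 0.5121 -0.1588  0.103 ] F [-4.  -0.3  3.6] gap -0.0004 q [-0.4   0.26  2.3   1.07  0.18 -2.91]
shift [0.2 0.1 3.4] turn [ 0.0004  0.0008 -0.0004]
F local [-1.6 -0.6  5.1]
```

Pushing the pad at about 5–7 N. I'll go on until the stop.

apply_moves(commands=[0, 0, 1, 0, 0, 0, 0, 0, 0, 2, 0, 0, 0, 0, 0, 0, 3, 0, 0, 0, 0, 0, 0, 3, 0, 0, 0, 0])

```text
clock: 19.95
tool_pos: [0.5136, -0.1589, 0.1004]
tool_rot: [0.259, 0.042, 0.965, -0.011]
contact_force: [-0.9, -0.9, 1.0]
finger_gap: -0.0001
```

apply_moves(commands=[0, 0, 0.7, 0, 0, 0, 0, 0, 0, 1.4, 0, 0, 0, 0, 0, 0, 1.4, 0, 0, 0, 0])

```text
clock: 20.32
tool_pos: [0.5142, -0.159, 0.0992]
tool_rot: [0.259, 0.042, 0.965, -0.011]
contact_force: [-2.3, -0.9, 0.8]
finger_gap: 0.0001
```

```bash
python3 - <<'E'
from fixfit import *
state(); q=np.load('q.npy'); delta(W(q,(0,0,0)),recR(q)); print('F local',(axes(q[2]).T@env.get_obs()['contact_force']).round(1))
E
```

```text
20.32 [ 0.5142 -0.159   0.0992] F [-2.3 -0.9  0.8] gap 0.0001 q [-0.4   0.27  2.29  1.11  0.17 -2.95]
shift [ 0.2  0.1 -1. ] turn [ 0.0004  0.0007 -0.0004]
F local [-1.6 -1.1  1.8]
```

apply_moves(commands=[0, 0, 0.5, 0, 0, 0, 0, 0, 0, 1, 0, 0, 0, 0])

```text
clock: 20.58
tool_pos: [0.5145, -0.159, 0.0988]
tool_rot: [0.259, 0.042, 0.965, -0.011]
contact_force: [-18.6, 0.9, 25.1]
finger_gap: -0.0001
```

apply_moves(commands=[0, 0, 0.5, 0, 0, 0, 0, 0, 0, 1, 0, 0, 0, 0])

```text
clock: 20.82
tool_pos: [0.5146, -0.1591, 0.0986]
tool_rot: [0.26, 0.042, 0.965, -0.011]
contact_force: [-32.0, 2.5, 43.4]
finger_gap: -0.0003
```

apply_moves(commands=[0, 0, 0.5, 0, 0, 0, 0, 0, 0, 1, 0, 0, 0, 0])

```text
clock: 21.08
tool_pos: [0.5148, -0.1591, 0.0985]
tool_rot: [0.26, 0.042, 0.965, -0.011]
contact_force: [-43.2, 3.9, 62.9]
finger_gap: -0.0002
```

```bash
python3 - <<'E'
from fixfit import *
state(); q=np.load('q.npy'); delta(W(q,(0,0,0)),recR(q)); print('F local',(axes(q[2]).T@env.get_obs()['contact_force']).round(1))
E
```

```text
21.07 [ 0.5148 -0.1591  0.0985] F [-43.2   3.9  62.9] gap -0.0002 q [-0.4   0.27  2.3   1.14  0.17 -2.98]
shift [ 0.3  0.1 -1.9] turn [-0.0002  0.0032 -0.0004]
F local [-6.1  0.2 76.2]
```

The stop is reached: the force climbed to 76 N with no further travel. Next I retract.

apply_moves(commands=[0, 0, -4, 0, 0, 0, 0, 0, 0, -30, 0, 0, 0, 0, 0, 0, -70, 0, 0, 0, 0.45, 0, 0, -90, 0, 0, 0, 0.45, 0, 0, -90, 0, 0, 0, 0.45, 0, 0, -90, 0, 0, 0, 0.45])

```text
clock: 21.82
tool_pos: [0.4711, -0.1552, 0.1742]
tool_rot: [0.259, 0.042, 0.965, -0.011]
contact_force: [0.5, 0.2, -0.7]
finger_gap: 0.0387
```

```bash
python3 - <<'E'
from fixfit import *
state(); q=np.load('q.npy'); a=.08
Rt=recR(q)@R.from_rotvec([0,0,np.pi/4]).as_matrix()
delta(W(q,(.077-.058*np.sin(a),.058*np.cos(a),.085)),Rt)
im=[]
for n,(x0,y0) in(('top',(330,180)),('side',(290,140))):
    c=cam(n)
    im.append(cv2.resize(c['image'][y0:y0+120,x0:x0+100],(400,480),interpolation=cv2.INTER_CUBIC))
cv2.imwrite('pics/flush.png',np.hstack(im)[:,:,::-1])
E
```

```text
21.82 [ 0.4711 -0.1552  0.1742] F [ 0.5  0.2 -0.7] gap 0.0387 q [-0.44  0.04  2.32  0.56  0.34 -2.41]
shift [-72.2  57.9   0.7] turn [1.00e-03 4.00e-04 7.85e-01]
```

View pics/flush.png

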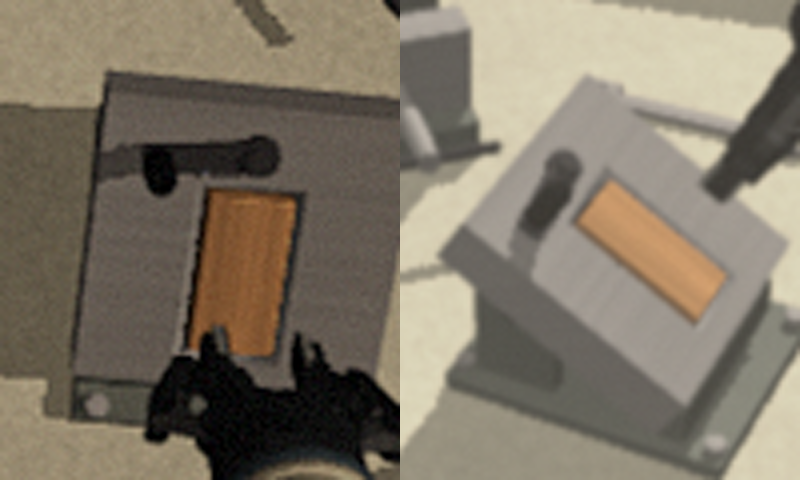

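Flush: only the block's top face is visible within the recess rim (side crop (655,250)), and no shadow stands off it. The knob is at top crop (159,170), so the bar angle is about 0.07. Next, to the knob with the jaws turned 45°.

apply_moves(commands=[-10, 8, 0, 0, 0, 0.11, 0.45, -22, 18, 0, 0, 0, 0.25, 0.45, -34, 28, 0, 0, 0, 0.4, 0.45, -47, 38, 0, 0, 0, 0.55, 0.45, -60, 48, 0, 0, 0, 0.7, 0.45, -72.4, 58, 0, 0, 0, 0.785, 0.45, -72.4, 58, 0, 0, 0, 0.785, 0.45, -72.4, 58, 0, 0, 0, 0.785, 0.45, -72.4, 58, 0, 0, 0, 0.785, 0.45])

```text
clock: 23.05
tool_pos: [0.5376, -0.1031, 0.2101]
tool_rot: [0.243, 0.407, 0.876, 0.089]
contact_force: [0.0, 0.7, 0.4]
finger_gap: 0.0385
```

```bash
python3 - <<'E'
from fixfit import *
state(); q=np.load('q.npy'); a=.07
Rt=recR(q)@R.from_rotvec([0,0,np.pi/4]).as_matrix()
delta(W(q,(.077-.058*np.sin(a),.058*np.cos(a),.02)),Rt)
E
```

```text
23.05 [ 0.5376 -0.1031  0.2101] F [0.  0.7 0.4] gap 0.0385 q [-0.24  0.05  2.2   0.21  0.39 -1.11]
shift [-0.8  1.1 65.8] turn [ 0.0001 -0.0007  0.0007]
```

apply_moves(commands=[-0.8, 1, 20, 0, 0, 0, 0.45, -0.8, 1, 35, 0, 0, 0, 0.45, -0.8, 1, 45, 0, 0, 0, 0.45, -0.8, 1, 55, 0, 0, 0, 0.45, -0.8, 1, 62, 0, 0, 0, 0.45, -0.8, 1, 65, 0, 0, 0, 0.45, -0.8, 1, 65, 0, 0, 0, 0.45])

```text
clock: 23.92
tool_pos: [0.5718, -0.1056, 0.1551]
tool_rot: [0.243, 0.408, 0.876, 0.089]
contact_force: [0.1, 0.1, -0.0]
finger_gap: 0.0381
```

apply_moves(commands=[0, 0, 0, 0, 0, 0, 0.3, 0, 0, 0, 0, 0, 0, 0.15, 0, 0, 0, 0, 0, 0, 0.15, 0, 0, 0, 0, 0, 0, 0.15, 0, 0, 0, 0, 0, 0, 0.15], newtons=20)

```text
clock: 24.55
tool_pos: [0.5718, -0.1058, 0.1555]
tool_rot: [0.244, 0.408, 0.876, 0.089]
contact_force: [-5.0, -3.4, 5.8]
finger_gap: 0.0171
```

```bash
python3 - <<'E'
from fixfit import *
state(); q=np.load('q.npy'); A=axes(q[2]); o=env.get_obs()
l=A.T@(o['tool_pos']-[q[0],q[1],.1]); print('local',l.round(4),'F',(A.T@o['contact_force']).round(1))
Rt=recR(q)@R.from_rotvec([0,0,np.pi/4]).as_matrix()
a0=np.arctan2(.077-l[0],l[1]); print('a0',a0,'r',np.hypot(.077-l[0],l[1]))
for a in np.linspace(a0,np.pi/2+.03,13)[1:]:
    p=W(q,(.077-.058*np.sin(a),.058*np.cos(a),l[2])); d,_=delta(p,Rt,False); print(round(a,2),d.round(1).tolist())
E
```

```text
24.55 [ 0.5718 -0.1058  0.1555] F [-5.  -3.4  5.8] gap 0.0171 q [-0.23  0.2   2.18  0.29  0.25 -1.19]
local [0.0741 0.0578 0.0213] F [-1.1 -3.8  7.4]
a0 0.050737029119119315 r 0.05791571359483258
0.18 [4.7, -5.8, -0.0]
0.31 [8.6, -12.2, -0.0]
0.44 [11.6, -19.1, -0.0]
0.57 [13.6, -26.3, -0.0]
0.7 [14.8, -33.7, -0.0]
0.83 [15.0, -41.2, -0.1]
0.95 [14.2, -48.6, -0.1]
1.08 [12.5, -55.9, -0.1]
1.21 [9.8, -62.9, -0.1]
1.34 [6.3, -69.5, -0.1]
1.47 [1.9, -75.6, -0.1]
1.6 [-3.2, -81.0, -0.1]
```

apply_moves(commands=[4.7, -5.8, 0, 0, 0, 0, 0.15, 8.6, -12.2, 0, 0, 0, 0, 0.15, 11.6, -19.1, 0, 0, 0, 0, 0.15, 13.6, -26.3, 0, 0, 0, 0, 0.15, 14.8, -33.7, 0, 0, 0, 0, 0.15, 15, -41.2, 0, 0, 0, 0, 0.15, 14.2, -48.6, 0, 0, 0, 0, 0.15, 12.5, -55.9, 0, 0, 0, 0, 0.15, 9.8, -62.9, 0, 0, 0, 0, 0.15, 6.3, -69.5, 0, 0, 0, 0, 0.15, 4, -72.7, 0, 0, 0, 0, 0.15, 4, -72.7, 0, 0, 0, 0, 0.15])

```text
clock: 26.05
tool_pos: [0.5201, -0.1491, 0.1275]
tool_rot: [0.242, 0.407, 0.876, 0.089]
contact_force: [-3.8, 3.2, 1.9]
finger_gap: 0.0173
```

```bash
cat > kn.py <<'E'
from fixfit import *
state(); q=np.load('q.npy'); A=axes(q[2]); o=env.get_obs()
l=A.T@(o['tool_pos']-[q[0],q[1],.1]); print('local',l.round(4),'F',(A.T@o['contact_force']).round(1))
Rt=recR(q)@R.from_rotvec([0,0,np.pi/4]).as_matrix()
print('a',np.arctan2(.077-l[0],l[1]),'r',np.hypot(.077-l[0],l[1]))
for a in (1.5,1.571,1.62): print(a,delta(W(q,(.077-.058*np.sin(a),.058*np.cos(a),l[2])),Rt,False)[0].round(1))
E
python3 kn.py
```

```text
26.05 [ 0.5201 -0.1491  0.1275] F [-3.8  3.2  1.9] gap 0.0173 q [-0.37  0.2   2.27  0.74  0.22 -1.76]
local [0.0186 0.0102 0.021 ] F [-2.5  2.9  3.7]
a 1.3969976295147213 r 0.05926832508903339
1.5 [-4.7 -4.  -0. ]
1.571 [-7.5 -7.  -0. ]
1.62 [-9.6 -9.  -0. ]
```

apply_moves(commands=[-2.4, -2, 0, 0, 0, 0, 0.15, -4.7, -4, 0, 0, 0, 0, 0.15, -6.2, -5.6, 0, 0, 0, 0, 0.15, -7.5, -7, 0, 0, 0, 0, 0.15, -7.5, -7, 0, 0, 0, 0, 0.15])

```text
clock: 26.68
tool_pos: [0.5195, -0.1576, 0.1275]
tool_rot: [0.241, 0.407, 0.876, 0.091]
contact_force: [-1.0, 13.8, 4.1]
finger_gap: 0.0171
```

```bash
python3 kn.py
```

```text
26.68 [ 0.5195 -0.1576  0.1275] F [-1.  13.8  4.1] gap 0.0171 q [-0.4   0.21  2.27  0.76  0.23 -1.81]
local [0.0187 0.0017 0.021 ] F [ 0.2 13.7  4.7]
a 1.541048658295564 r 0.0582928665148185
1.5 [1.4 2.  0. ]
1.571 [-1.4 -1.  -0. ]
1.62 [-3.5 -3.  -0. ]
```

apply_moves(commands=[-0.7, -0.7, 0, 0, 0, 0, 0.15, -1.4, -1.4, 0, 0, 0, 0, 0.15, -1.4, -1.4, 0, 0, 0, 0, 0.15])

```text
clock: 27.05
tool_pos: [0.5194, -0.1578, 0.1275]
tool_rot: [0.24, 0.406, 0.877, 0.092]
contact_force: [2.2, 23.6, 5.3]
finger_gap: 0.017
```

```bash
python3 kn.py
```

```text
27.05 [ 0.5194 -0.1578  0.1275] F [ 2.2 23.6  5.3] gap 0.017 q [-0.4   0.21  2.26  0.77  0.24 -1.81]
local [0.0186 0.0015 0.021 ] F [ 2.8 23.7  4.5]
a 1.545002914775843 r 0.05837379555652817
1.5 [1.5 2.2 0. ]
1.571 [-1.3 -0.8 -0. ]
1.62 [-3.4 -2.8 -0. ]
```

At the stop: 10 N more moved it only 0.2 mm. Next I release and retract.

apply_moves(commands=[0, 0, 0, 0, 0, 0, 0.35, 0, 0, 0, 0, 0, 0, 0.45, 0, 0, 0, 0, 0, 0, 0.45, 0, 0, 0, 0, 0, 0, 0.45, 0, 0, -15, 0, 0, 0, 0.45, 0, 0, -40, 0, 0, 0, 0.45, 0, 0, -90, 0, 0, 0, 0.45, 0, 0, -130, 0, 0, 0, 0.45, 0, 0, -130, 0, 0, 0, 0.45, 0, 0, -130, 0, 0, 0, 0.45])

```text
clock: 28.3
tool_pos: [0.4553, -0.1568, 0.2405]
tool_rot: [0.244, 0.408, 0.875, 0.089]
contact_force: [0.4, 0.3, -0.3]
finger_gap: 0.038
```

```bash
python3 - <<'E'
from fixfit import *
state(); q=np.load('q.npy'); im=[]
for n,(x0,y0),k in(('top',(330,180),0),('side',(290,140),400)):
    c=cam(n)
    im.append(cv2.resize(c['image'][y0:y0+120,x0:x0+100],(400,480),interpolation=cv2.INTER_CUBIC))
    for a in(1.45,1.571): print(n,a,[((proj(c,W(q,(.077-.058*np.sin(a),.058*np.cos(a),h)))-(x0,y0))*4+1.5+(k,0)).round() for h in(.01,.046)])
cv2.imwrite('pics/end.png',np.hstack(im)[:,:,::-1])
E
```

```text
28.3 [ 0.4553 -0.1568  0.2405] F [ 0.4  0.3 -0.3] gap 0.038 q [-0.47 -0.11  2.26  0.38  0.53 -1.45]
top 1.45 [array([235., 252.]), array([241., 278.])]
top 1.571 [array([247., 254.]), array([253., 280.])]
side 1.45 [array([632., 228.]), array([660., 197.])]
side 1.571 [array([637., 222.]), array([665., 192.])]
```

View pics/end.png

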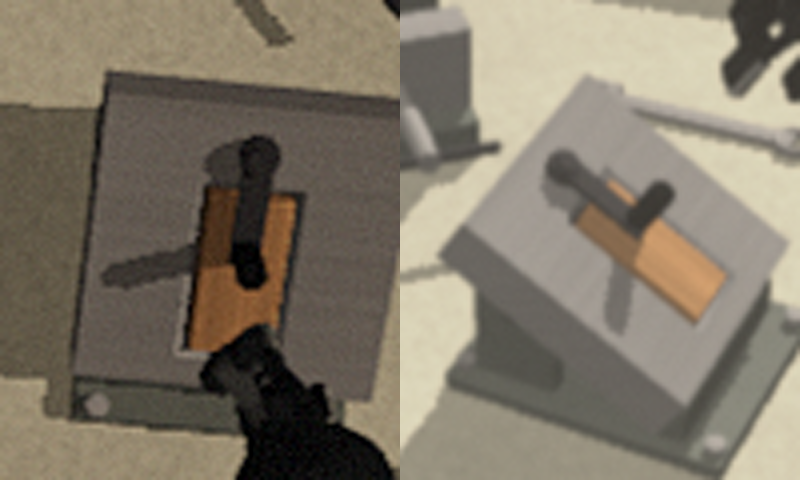

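The bar now points straight downhill over the flush block. The knob is at top crop (249,267), against (250,267) predicted at the stop, and the gripper is clear. Handing in.

```bash
python3 -c "
from plant import env
print(env.close_job())"
```

```text
the job is handed in; nothing more can be done
None
```

I set the 100 x 50 mm block in the recess and pressed it flush. I then swung the hold-down bar round to its stop over the block, let go and backed clear. The job was handed in at about 28.4 s of the 54 s allowed.

**Last checks**
- **Block:** while pressing, the pad moved at about 5–7 N until it met a hard stop, where the force rose to 76 N with no further travel. The picture afterwards shows the block flush.
- **Bar:** at the stop, 10 N more moved the knob only 0.2 mm. After release the knob appears at (249,267), against (250,267) predicted for the stop. The tool's own reading gave 1.545 rad rather than 1.571, which at the knob is about 1.5 mm, within the calibration error.
- **Robot:** the contact force reads about zero, and the gripper is well clear of the fixture.
- **Other things:** I did not re-measure the other blocks, tools and containers at the end. The arm's path kept clear of them.

**What disagreed:** the fingertips did not stand 25 mm ahead of the reported TCP. When I touched the bench they were about 7 mm behind it at a 64 mm opening, and by estimate about level with it when shut. I worked from the touched values. Finding this out pressed the fingertips on the bench with about 50 N for a moment. That was under the 120 N wrist limit, and it was the fingertips rather than the gripper's body that made contact.

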